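# Lock the T-foot stop post into the sloping slotted plate

## Task

Take the orange-handled stop post out of its rack, pass its T-shaped foot down through the slot of the sloping fixture plate, press it against the sprung floor of the slot until the collar meets the plate, and turn it a quarter turn (either way) so that the foot catches under the slot's lips. Let go and leave the post locked there, standing square to the slope with the foot across the slot; leave everything else on the desk where it is.

Things in the scene. Friction and masses are not known exactly. Their poses are not given: they have to be found in the camera images.
- post: Loose stop post, about 0.16 kg (varies), 94 mm tall, upright in the rack at the start. Origin: centre of the foot's underside; z up the post, x along the T foot. Foot: steel bar 46 (x) x 14 (y) x 10 mm (z 0 to 10). Above it a 12 mm round shank (z 10 to 23), a collar of 34 mm diameter (z 23 to 28), an 18 mm round neck (z 28 to 48), then the handle.
- post_grip (a point): Centre of the post's orange block handle, on the post's axis 71 mm above the foot's underside; axes as the post's. The handle is 36 (x) x 22 (y) mm, from 48 to 94 mm above the foot's underside; grip it across its 22 mm width, closing along the post's y. A white line on its top runs along x, that is along the foot.
- rack: Fixed grey plastic block 85 (x) x 52 (y) x 30 mm (z). Origin: centre of its underside on the desk. In its top a pocket 48 (x) x 16 (y) mm, 20 mm deep (floor at z 10 mm), holds the post's foot with the post's x along the rack's x. It stands left or right of the fixture.
- bed: Sloping fixture, fixed: aluminium plate on a blue bed tilted 30 degrees, about 150 x 184 mm, its top edge about 120 mm above the desk. Origin: middle of the sloping face, 90 mm above the desk. z: outward normal of the face, leaning towards the low side, which faces roughly to the robot; x: up the slope; y: level, along the slot. The plate's flat top face, 104 (x) x 170 mm (y), is at z = 0.
- slot_area (a point): Same point and axes as bed. The plate has one straight slot along y, 17 mm wide, 146 mm long (y -73 to +73 mm). The plate is clamped anywhere up or down the slope, so the slot's centre line lies at an unknown x from -12 to +12 mm. That is not reported: feel for it (press the foot, laid along y, lightly on the plate and slide it along x until it drops in) or see it.
- lip_under (a point): Point on the bed's z axis at the level of the underside of the slot's lips, which are 8 mm thick (bed z 0 to -8 mm). Below them is a cavity 56 mm wide in x, centred on the slot, where the foot can turn freely once its underside is more than 18 mm below the face. Pressed in fully, the collar meets the face when the foot's underside is 23 mm below it.
- spring_floor (a point): Point on the bed's z axis, 12 mm below the face, where the slot's dark sprung floor stands. The floor yields straight down by up to 13 mm: 1.5 N at first touch, 0.6 N more per mm, about 8 N when the collar meets the face. With the foot turned across the slot and let go, it lifts the post until the foot bears up under the lips; unturned, the post is pushed back out.
- flange: Bystander: loose metal flange sample, 66 mm diameter, 31 mm tall, near the front edge of the desk. Origin: centre of its underside.
- ring: Bystander: loose metal ring gauge, 52 mm diameter, 18 mm tall, behind the work. Origin: centre of its underside.
- box: Bystander: loose small plastic box, blue with a pale lid, 51 x 86 x 25 mm, at the back on the right. Origin: centre of its underside.
Not all that is in view belongs to the job. Of the things that look like the post, the middle-sized one is meant.

How it is judged:
By the outcome, as a careful person would: the job done as asked, in the order asked, and still so for the second after the job is handed in, with the robot touching nothing.
It also fails if it takes over 67 s, if anything falls off the work surface, if the arm or the gripper's body presses on something with over 40 N, if the wrist force passes 120 N, or if a joint passes its speed limit or range.

## Robot

A 6-joint arm with a two-finger parallel gripper is mounted at the origin on a cart in front of the work surface, level with it; the furniture and walls round the work are solid. World frame = base frame: x ahead of the robot, y to its left, z up, the work surface at z = 0. Lengths are in m, angles in rad, forces in N, time in s.
With the tool pointing down it reaches from about 0.225 to 0.725 m from the base axis. Payload 3.1 kg.
Tool frame: the origin (TCP) lies at the very end of the fingers, on their centre line; the grasp point (between the pads) lies 19 mm behind it (grasp_offset is the distance from the TCP to the grasp point, in m); z points along the fingers, y is the line along which they close (so a half turn about z gives the same grasp; the last joint's range is limited). The gripper opens to 85 mm and grips with 20 to 120 N. Pads are 22 mm wide; open, the fingers measure 114 mm over their backs; the gripper's body (76 mm by 85 mm) begins 54 mm behind the grasp point. The pads swing forward as they close: fully open they stand 13 mm farther back than shut.
Start: joints at [-1.377, 0.048, 0.099, 1.622, 0, 1.443], TCP at [0.166, -0.498, 0.231] pointing down, gripper open.
Joint ranges: [-2.91, 2.91], [-0.99, 1.94], [-1.21, 1.42], [-2.12, 2.29], [-1.49, 1.47], [-3.14, 3.14]. Speed limits (rad/s): [2.79, 2.79, 3.14, 3.14, 3.14, 3.14].

## Interface

Orientations are given as [roll, pitch, yaw] about the fixed x, y, z axes, in that order (R = Rz(yaw) Ry(pitch) Rx(roll)).
In Python, from workcell import * gives the robot as it stands.
- The arm moves only by the shell command python3 -m jog 'ROWS' [OPENING] [FORCE]. ROWS is JSON, a list of rows, each a list of 6 numbers: the shift along the tool's x, y, z scaled (see below), then the turn, a rotation vector about the tool's x, y, z scaled (see below). In form: [[dx, dy, dz, wx, wy, wz], ...]. A call has 1 to 10 rows; each row is the pose to reach, as a shift and turn from the pose commanded when the call began, along the tool's axes at that moment; what a row does not reach only later rows make up. The controller multiplies each number of a shift by 0.2 m and each number of a turn by pi/2 rad. A row lasts 1/8 s, in which the tool goes at most 62.5 mm and 10.7 degrees, less where a joint would pass 70% of its speed; a pose out of reach is approached as far as the arm can. A call with a number of a shift or a turn outside -1 to 1 is refused whole. A call with a gripper value outside its range is refused whole. OPENING is the opening, from -1 (shut) to 1 (fully open), so that 0 is half open, set as the call begins (- or left out, the last holds). The fingers move at their own pace and stop on an object; FORCE is the grip in N (left out, the last holds). Time passes only in rows, so rows that repeat a pose let the fingers close. It gives the time, the measured TCP pose, the force, the opening and the grip force at its end, in the units of the state.
- get_obs(): the state, without advancing time (a new reading comes with each control period).
- snapshot(name): name is "scene" or "top" or "wrist"; returns a dict with "frame" (384x512x3 uint8, red, green, blue), "z_map" (384x512 float32, m along the optical axis (not along the pixel's ray), 0 where there is no reading), "mtx" (3x3 intrinsics, pixels), "xyz" and "rotation" of the camera in the world. Camera axes: x right, y up, looking along -z (the intrinsics and any distortion apply to the point x, -y, -z); pixel columns grow to the right and rows downward; lengths in m; the calibration is good to about 2 mm. A picture is of the moment at which its call begins.
- job_done(): hands the job in; it is judged then, once.
The state is a dict: "time_s": time; "joint_pos": joint angles; "joint_velocities": joint speeds; "effort": joint torques, N m; "ee_pos": TCP position; "orientation": TCP orientation; "ft_force": force on the tool from outside, world axes, zero at the start; "wrist_torque": the same for the moment, N m; "finger_gap": finger opening in m; "gripper_force": force on a finger pad.
Only numpy, scipy, OpenCV 4.12 (cv2) and the standard library are available. Lean on these libraries where they do the work, as an engineer would, in place of code of your own. Each camera call takes 0.05 s, during which the arm holds its last target. There are 200 camera calls.

## Working session

There is one attempt and no reset: what is moved stays moved. The work goes in short steps, Python scripts to look and compute and a shell command to move; the robot and the scene stay as the last step left them, time stands still between calls to the robot, and variables do not carry over. Pictures are saved under pics/ and viewed, at most 10 in all, crops included, and the job is handed in when it is done.

```bash
mkdir -p pics; ls; cat > h.py <<'E'
from workcell import *
import numpy as np, cv2
from scipy.spatial.transform import Rotation as R
def cam(n):
    s=snapshot(n); return s
def Rm(s):
    r=np.array(s["rotation"],float)
    return r if r.shape==(3,3) else R.from_euler('xyz',r).as_matrix()
def cloud(s):
    z=s["z_map"]; K=np.array(s["mtx"]); h,w=z.shape
    u,v=np.meshgrid(np.arange(w),np.arange(h))
    x=(u-K[0,2])/K[0,0]; y=(v-K[1,2])/K[1,1]
    P=np.stack([x*z,-y*z,-z],-1)@Rm(s).T+np.array(s["xyz"])
    P[z==0]=np.nan
    return P
def ray(s,u,v,zp):
    K=np.array(s["mtx"]); d=np.array([(u-K[0,2])/K[0,0],-(v-K[1,2])/K[1,1],-1])@Rm(s).T
    o=np.array(s["xyz"]); return o+d*(zp-o[2])/d[2]
def save(s,n): cv2.imwrite("pics/"+n,s["frame"][...,::-1])
E
python3 - <<'E'
from h import *
print(get_obs())
for n in("scene","top"):
    s=cam(n); print(n,s["xyz"],s["rotation"],s["mtx"]); save(s,n+"0.png"); np.savez(n+"0.npz",**s)
a=cv2.imread("pics/scene0.png");b=cv2.imread("pics/top0.png")
cv2.imwrite("pics/scene0b.png",cv2.resize(a,(768,576)));cv2.imwrite("pics/top0b.png",cv2.resize(b,(768,576)))
E
```

```text
pics
{'time_s': 0.0, 'joint_pos': array([-1.37681819e+00,  4.87532114e-02,  9.75695091e-02,  1.62199427e+00,
       -1.27745737e-05,  1.44300226e+00]), 'joint_velocities': array([ 2.66991942e-04,  1.46962993e-03, -1.35002943e-03,  7.38823964e-04,
       -1.19190762e-03, -2.00476048e-05]), 'effort': array([ 2.23880934e-04, -3.38788140e+01,  3.20011568e+01,  2.04833492e-02,
       -1.35375171e-04, -5.73345488e-06]), 'ee_pos': array([ 0.16589732, -0.49744765,  0.23010168]), 'orientation': array([-3.13922880e+00, -2.90861872e-04,  3.21771876e-01]), 'ft_force': array([0.44784192, 0.35962504, 0.45952002]), 'wrist_torque': array([ 0.00156981,  0.00629443, -0.05503536]), 'gripper_force': 0.0, 'finger_gap': 0.08487494631478773}
scene [-0.00939632  0.65146473  0.59078515] [ 1.01555234  0.00257406 -2.36027352] [[455.6325499    0.         246.95769654]
 [  0.         455.6325499  187.31593488]
 [  0.           0.           1.        ]]
top [0.47670196 0.03916791 1.02404345] [ 1.01059595e-01 -8.75477955e-05 -1.58779454e+00] [[414.38505088   0.         258.09370919]
 [  0.         414.38505088 189.05286202]
 [  0.           0.           1.        ]]
```

View pics/scene0b.png

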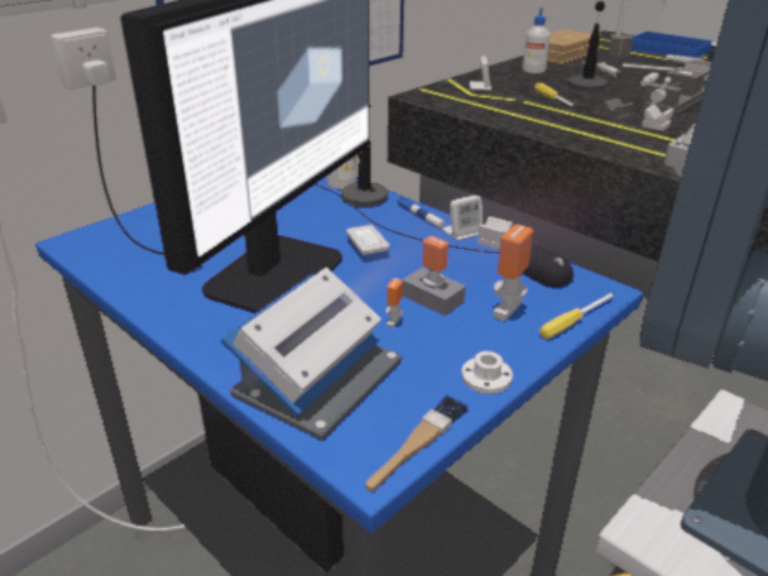

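View pics/top0b.png

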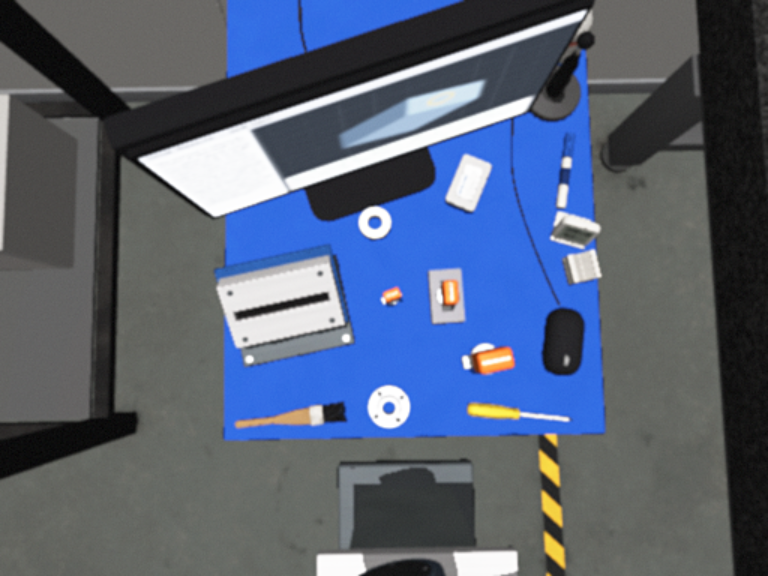

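The orange candidates (scene, 768-wide px) are small at (394,292), middle in the rack at (434,255), and large at (514,252). In the top view they are at (392,296), (449,293) and (493,360). I choose the middle one, in the grey rack. The sloping fixture is at top (285,300), with its slot dark. The monitor overhangs the back.

```bash
python3 - <<'E'
from h import *
top=dict(np.load("top0.npz"));sc=dict(np.load("scene0.npz"))
for n,s in(("top",top),("scene",sc)):
    P=cloud(s); hsv=cv2.cvtColor(s["frame"],cv2.COLOR_RGB2HSV)
    m=((hsv[...,0]<14)&(hsv[...,1]>150)&(hsv[...,2]>120)).astype(np.uint8)
    k,l,st,c=cv2.connectedComponentsWithStats(m)
    for i in range(1,k):
        if st[i,4]<30: continue
        Q=P[l==i]; Q=Q[np.isfinite(Q[:,0])]
        zt=np.percentile(Q[:,2],97)
        T=Q[Q[:,2]>zt-.008]; 
        print(n,st[i],c[i].round(1),"ztop",zt.round(3),"toppts",len(T),T.mean(0).round(4),T.min(0).round(3),T.max(0).round(3), cv2.minAreaRect((T[:,:2]*1000).astype(np.float32)))
P=cloud(top)
# plate: fit plane
hsv=cv2.cvtColor(top["frame"],cv2.COLOR_RGB2HSV)
m=((hsv[...,1]<40)&(hsv[...,2]>140)&(P[...,1]>.1)&(P[...,2]>.04)&(P[...,2]<.13)&(P[...,0]>.3)&(P[...,0]<.7)).astype(np.uint8)
k,l,st,c=cv2.connectedComponentsWithStats(m);i=1+np.argmax(st[1:,4]);Q=P[l==i]
cen=Q.mean(0)
for _ in range(3):
    n=np.linalg.svd(Q-Q.mean(0),full_matrices=False)[2][2]; n*=np.sign(n[2]); d=(Q-Q.mean(0))@n; Q=Q[abs(d)<.004]
print("plane",n,"tilt",np.degrees(np.arccos(n[2])),"az",np.degrees(np.arctan2(n[1],n[0])),Q.mean(0),st[i],d.std())
# rack: grey top z~.03
r=(abs(P[...,2]-.03)<.006)&(hsv[...,1]<60)&(P[...,0]>.35)&(P[...,0]<.6)&(P[...,1]<0.05)&(P[...,1]>-.12)
Q=P[r]; print("rack",len(Q),cv2.minAreaRect((Q[:,:2]*1000).astype(np.float32)),Q.min(0),Q.max(0))
f=top["frame"][170:250,230:370]; g=sc["frame"][130:230,240:370]
cv2.imwrite("pics/c1.png",np.hstack([cv2.resize(f,(400,300),interpolation=2)[:,:,::-1],cv2.resize(g,(390,300),interpolation=2)[:,:,::-1]]))
E
```

```text
top [295 188  11  15  39] [297.9 196.8] ztop 0.105 toppts 27 [ 0.5491 -0.0535  0.1016] [ 0.539 -0.067  0.098] [ 0.571 -0.047  0.105] ((555.1417846679688, -57.040443420410156), (20.41092300415039, 31.504257202148438), 87.56770324707031)
top [317 232  26  17  99] [327.1 239.7] ztop 0.135 toppts 81 [ 0.4555 -0.111   0.132 ] [ 0.438 -0.14   0.128] [ 0.472 -0.089  0.136] ((455.5404357910156, -113.88284301757812), (28.774946212768555, 49.053955078125), 10.410149574279785)
scene [333 150  22  36 379] [342.8 169.7] ztop 0.136 toppts 110 [ 0.4489 -0.1062  0.1336] [ 0.437 -0.134  0.13 ] [ 0.469 -0.085  0.137] ((452.2366027832031, -109.33321380615234), (26.894493103027344, 48.86470413208008), 9.214332580566406)
scene [283 169  14  11  86] [289.6 174.7] ztop 0.087 toppts 16 [ 0.5452 -0.0439  0.0836] [ 0.538 -0.049  0.079] [ 0.56  -0.04   0.092] ((548.2586059570312, -42.699954986572266), (22.406888961791992, 7.567681789398193), 15.122417449951172)
scene [259 187   9  17 110] [263.  195.3] ztop 0.068 toppts 41 [0.5515 0.0384 0.0655] [0.547 0.022 0.061] [0.558 0.049 0.07 ] ((552.2399291992188, 34.911231994628906), (9.166851043701172, 26.902339935302734), 6.052229881286621)
plane [-0.46142944 -0.09300613  0.88228835] tilt 28.080350443104408 az -168.60410062432643 [0.52763947 0.19489251 0.08205508] [ 145  171   85   61 3202] 0.0014984846032220747
rack 599 ((469.1531982421875, -46.625579833984375), (122.05036163330078, 262.6065368652344), 68.77892303466797) [ 0.3640232  -0.11498796  0.02414894] [0.59835579 0.04826375 0.03584837]
```

View pics/c1.png

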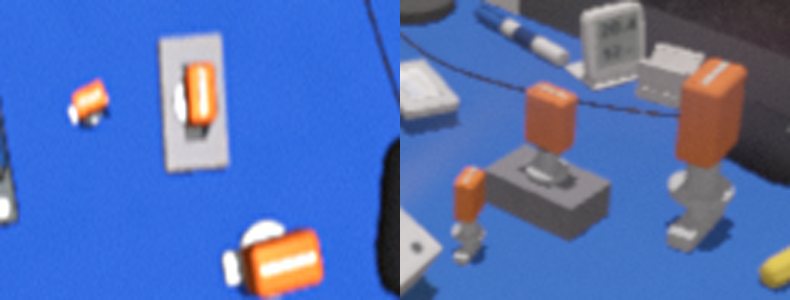

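The crop shows the middle post standing in the grey rack, with its white line along the rack (left half, about (201,92)). The choice is confirmed. Next I measure the rack yaw and the slot on the plate plane.

```bash
python3 - <<'E'
from h import *
for name in("top","scene"):
    s=dict(np.load(name+"0.npz")); P=cloud(s); hsv=cv2.cvtColor(s["frame"],cv2.COLOR_RGB2HSV)
    x,y,z=P[...,0],P[...,1],P[...,2]
    # desk check
    dm=(hsv[...,0]>105)&(hsv[...,0]<122)&(hsv[...,1]>180)&(x>.35)&(x<.6)&(y>-.15)&(y<.1)
    print(name,"desk z",np.nanmedian(z[dm]))
    # rack top
    r=((abs(z-.03)<.008)&(hsv[...,1]<90)&(hsv[...,2]<190)&(x>.48)&(x<.62)&(y>-.1)&(y<0.01)).astype(np.uint8)
    k,l,st,c=cv2.connectedComponentsWithStats(r);i=1+np.argmax(st[1:,4])
    v,u=np.where(l==i); W=np.array([ray(s,a,b,.03) for a,b in zip(u,v)])
    print(" rack",len(u),cv2.minAreaRect((W[:,:2]*1000).astype(np.float32)))
    # plate
    m=((hsv[...,1]<50)&(hsv[...,2]>120)&(x>.4)&(x<.65)&(y>.08)&(y<.32)&(z>.035)&(z<.13)).astype(np.uint8)
    k,l,st,c=cv2.connectedComponentsWithStats(m);i=1+np.argmax(st[1:,4]);Q=P[l==i]
    for _ in range(6):
        n=np.linalg.svd(Q-Q.mean(0),full_matrices=False)[2][2]; n*=np.sign(n[2]); d=(Q-Q.mean(0))@n; Q=Q[abs(d)<.003]
    print(" plane",n,"tilt",np.degrees(np.arccos(n[2])),"az",np.degrees(np.arctan2(-n[1],-n[0])),"mean",Q.mean(0),len(Q))
    q0=Q.mean(0)
    yaw=np.arctan2(-n[1],-n[0]); yb=np.array([-np.sin(yaw),np.cos(yaw),0]); xb=np.cross(yb,n)
    # plate outline by all px of comp on plane
    K=s["mtx"];o=s["xyz"]
    def onp(u,v):
        D=np.stack([(u-K[0,2])/K[0,0],-(v-K[1,2])/K[1,1],-np.ones(len(u))],-1)@Rm(s).T
        t=((q0-o)@n)/(D@n); return o+D*t[:,None]
    on=(l==i)&(abs((P-q0)@n)<.004)
    v,u=np.where(on); W=onp(u,v); ab=np.c_[(W-q0)@xb,(W-q0)@yb]*1000
    pr=cv2.minAreaRect(ab.astype(np.float32)); print(" plate",pr, "centre",q0+xb*pr[0][0]/1e3+yb*pr[0][1]/1e3)
    # slot: holes
    cs,h=cv2.findContours(on.astype(np.uint8),cv2.RETR_CCOMP,cv2.CHAIN_APPROX_NONE)
    for c_,hh in zip(cs,h[0]):
        if hh[3]>=0 and cv2.contourArea(c_)>100:
            p=c_[:,0]; W=onp(p[:,0],p[:,1]); ab=np.c_[(W-q0)@xb,(W-q0)@yb]*1000
            sr=cv2.minAreaRect(ab.astype(np.float32)); print(" slot",sr,"centre",q0+xb*sr[0][0]/1e3+yb*sr[0][1]/1e3)
E
```

```text
top desk z -0.0010964959516606143
 rack 23 ((515.1168823242188, -58.475921630859375), (2.568371295928955, 45.814449310302734), 3.4176676273345947)
 plane [-0.4516378  -0.09211858  0.88743308] tilt 27.447559902738462 az 11.528239123221756 mean [0.52226621 0.19453491 0.07914313] 1328
 plate ((21.166133880615234, -1.487060546875), (170.595947265625, 104.83951568603516), 89.91712951660156) centre [0.54096799 0.19683176 0.08889938]
 slot ((20.523841857910156, -1.6975250244140625), (148.98585510253906, 23.606910705566406), 89.61138153076172) centre [0.54045156 0.19651163 0.08860332]
scene desk z 0.00014423937798452302
 rack 466 ((552.8055419921875, -48.79756546020508), (91.64905548095703, 61.726783752441406), 3.008230447769165)
 plane [-0.49427074 -0.07885763  0.86572392] tilt 30.03452939253823 az 9.06476617766342 mean [0.54368678 0.17667563 0.08897116] 1775
 plate ((0.3352928161621094, 26.070785522460938), (104.57682800292969, 172.72447204589844), 1.9268699884414673) centre [0.53986595 0.20246654 0.08913899]
 slot ((0.31349754333496094, 25.618961334228516), (19.72986602783203, 144.3992462158203), 1.6529455184936523) centre [0.5399185  0.20201739 0.08912808]
```

```bash
cat >> h.py <<'E'
def rel(p,Rt,base=None):
    "scaled row from measured pose (or base) to target"
    o=get_obs(); p0,R0=(np.array(o["ee_pos"]),R.from_euler('xyz',o["orientation"]).as_matrix()) if base is None else base
    d=R0.T@(np.array(p)-p0)/.2; w=R.from_matrix(R0.T@Rt).as_rotvec()/(np.pi/2)
    return np.r_[d,w].round(4).tolist()
def down(yawdeg): return R.from_euler('xyz',[180,0,yawdeg],degrees=True).as_matrix()
BYAW=np.radians(11.2); 
YB=np.array([-np.sin(BYAW),np.cos(BYAW),0]); N=np.array([-np.sin(np.pi/6)*np.cos(BYAW),-np.sin(np.pi/6)*np.sin(BYAW),np.cos(np.pi/6)]); XB=np.cross(YB,N)
BO=np.array([.540,.199,.089])   # slot centre on face
E
python3 - <<'E'
from h import *
p0=np.array([.166,-.498,.231]);p1=np.array([.552,-.057,.22])
b=None
for f,y in((.33,70),(.67,128),(1,183)):
    t=(p0+(p1-p0)*f,down(y)); print(rel(*t,base=b)); b=t
E
```

```text
[0.8339, -0.4864, 0.0155, -0.0012, -0.0008, -0.5729]
[0.9289, 0.3602, 0.0187, -0.0, 0.0, -0.6444]
[0.1813, 0.9499, 0.0182, 0.0, 0.0, -0.6111]
```

```bash
python3 -m jog '[[0.834,-0.486,0.015,0,0,-0.573],[0.834,-0.486,0.015,0,0,-0.573],[0.834,-0.486,0.015,0,0,-0.573],[0.834,-0.486,0.015,0,0,-0.573],[0.834,-0.486,0.015,0,0,-0.573],[0.834,-0.486,0.015,0,0,-0.573]]' 0.3 60
python3 -m jog '[[0.929,0.36,0.018,0,0,-0.644],[0.929,0.36,0.018,0,0,-0.644],[0.929,0.36,0.018,0,0,-0.644],[0.929,0.36,0.018,0,0,-0.644],[0.929,0.36,0.018,0,0,-0.644],[0.929,0.36,0.018,0,0,-0.644]]'
python3 - <<'E'
from h import *
print(get_obs()["joint_pos"],rel([.552,-.057,.22],down(183)))
E
```

```text
time_s: 0.85
ee_pos: [0.2936, -0.3526, 0.2278]
orientation: [-3.141, -0.001, 1.221]
ft_force: [0.1, 0.2, 0.2]
finger_gap: 0.056
gripper_force: 0.0
time_s: 1.6
ee_pos: [0.4247, -0.2029, 0.2243]
orientation: [-3.141, -0.001, 2.234]
ft_force: [-0.0, -0.4, 0.3]
finger_gap: 0.0556
gripper_force: 0.0
[-5.88283881e-01 -9.36412074e-02 -5.39544415e-02  1.61140928e+00
 -1.93652998e-05  3.19268732e-01] [0.1829, 0.9507, 0.0212, 0.0001, -0.0006, -0.6111]
```

```bash
python3 -m jog '[[0.183,0.951,0.021,0,0,-0.611],[0.183,0.951,0.021,0,0,-0.611],[0.183,0.951,0.021,0,0,-0.611],[0.183,0.951,0.021,0,0,-0.611],[0.183,0.951,0.021,0,0,-0.611],[0.183,0.951,0.021,0,0,-0.611]]'
python3 - <<'E'
from h import *
s=cam("wrist"); save(s,"w1.png"); np.savez("w1.npz",**s); print(s["xyz"],s["rotation"])
P=cloud(s); hsv=cv2.cvtColor(s["frame"],cv2.COLOR_RGB2HSV)
m=((hsv[...,0]<14)&(hsv[...,1]>140)&(hsv[...,2]>100)).astype(np.uint8)
k,l,st,c=cv2.connectedComponentsWithStats(m)
for i in range(1,k):
    if st[i,4]>200:
        Q=P[l==i]; Q=Q[np.isfinite(Q[:,0])]; T=Q[abs(Q[:,2]-.104)<.006]
        print(st[i],c[i],len(Q),np.percentile(Q[:,2],[2,50,98]) , cv2.minAreaRect((T[:,:2]*1000).astype(np.float32)) if len(T)>20 else 0)
E
```

```text
time_s: 2.35
ee_pos: [0.5521, -0.0573, 0.2199]
orientation: [3.141, -0.001, -3.093]
ft_force: [-0.5, -0.3, -0.0]
finger_gap: 0.0557
gripper_force: 0.0
[ 0.48160639 -0.06134734  0.36311883] [-2.83154912e-01 -4.39027733e-04  1.61860300e+00]
[ 134   11   89   59 2951] [180.01931549  40.75194849] 2934 [0.10021168 0.1350574  0.13704662] ((461.13104248046875, -94.35783386230469), (14.309707641601562, 33.91544723510742), 53.01802444458008)
[244 154  24  45 672] [255.72767857 172.79910714] 670 [0.07609329 0.10394661 0.10559634] ((553.9459228515625, -56.58845901489258), (30.49995994567871, 18.601295471191406), 1.58189058303833)
[336 165  29  23 246] [349.58130081 176.20325203] 243 [0.06363665 0.06854366 0.07030309] 0
```

View pics/w1.png

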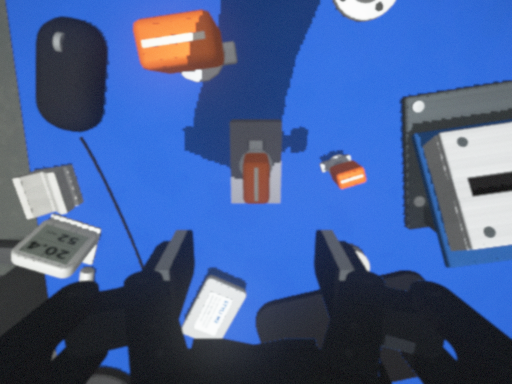

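The wrist picture shows the post in the rack at (256,172), between the open fingers' line. The large decoy is at (180,40), the small one at (350,176), and the fixture is at right. Handle top measures (0.554, -0.057, 0.104), which matches the expected height, and the rack edges are parallel to the tool. Descending now.

```bash
python3 -m jog '[[-0.008,0.003,0.3,0,0,0],[-0.008,0.003,0.5,0,0,0],[-0.008,0.003,0.65,0,0,0],[-0.008,0.003,0.74,0,0,0],[-0.008,0.003,0.78,0,0,0],[-0.008,0.003,0.78,0,0,0]]'
python3 -m jog '[[0,0,0,0,0,0],[0,0,0,0,0,0],[0,0,0,0,0,0],[0,0,0,0,0,0],[0,0,0,0,0,0]]' -1 60
```

```text
time_s: 3.15
ee_pos: [0.554, -0.0568, 0.065]
orientation: [-3.141, 0.001, -3.091]
ft_force: [-0.5, 0.2, -0.4]
finger_gap: 0.0554
gripper_force: 0.0
time_s: 3.78
ee_pos: [0.5549, -0.0565, 0.0661]
orientation: [-3.141, 0.003, -3.09]
ft_force: [0.4, 0.7, 5.3]
finger_gap: 0.0213
gripper_force: 58.9
```

```bash
python3 -m jog '[[0,0,-0.04,0,0,0],[0,0,-0.12,0,0,0],[0,0,-0.3,0,0,0],[0,0,-0.5,0,0,0],[0,0,-0.7,0,0,0],[0,0,-0.75,0,0,0],[0,0,-0.75,0,0,0]]'
python3 - <<'E'
from h import *
s=cam("wrist"); save(s,"w2.png")
o=get_obs();print(o["finger_gap"],o["joint_pos"])
# target: tool z=-N, tool x = +-YB
for sg in(1,-1):
    Rt=np.c_[sg*YB,np.cross(-N,sg*YB),-N]; print(sg,rel(BO+N*.13,Rt), R.from_matrix(Rt).as_euler('xyz'))
E
```

```text
time_s: 4.65
ee_pos: [0.5536, -0.0567, 0.2147]
orientation: [-3.141, -0.0, -3.09]
ft_force: [-0.1, -0.3, -2.0]
finger_gap: 0.0216
gripper_force: 59.2
0.021272426657279787 [-2.22313443e-01  1.27944911e-01  1.48471183e-01  1.59386769e+00
 -2.14952946e-04 -2.73900161e-01]
1 [0.3202, 1.2324, 0.0593, -0.2752, -0.2389, 0.8857] [2.61799388 0.         1.7662732 ]
-1 [0.3202, 1.2324, 0.0593, 0.2483, -0.286, -1.0637] [-2.61799388e+00  2.22044605e-16 -1.37531945e+00]
```

View pics/w2.png

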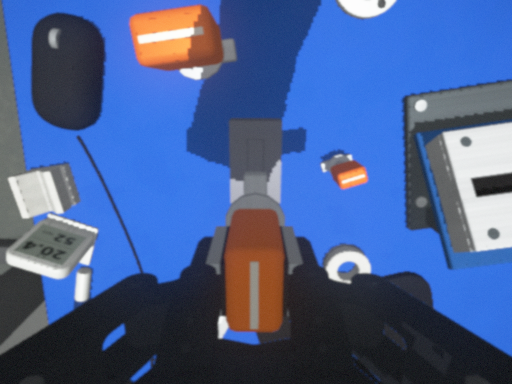

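The post is held at (255,270), gripped centrally, with the desk otherwise undisturbed. Next is the swing to a standoff square to the slope, with the foot along the slot.

```bash
python3 -m jog '[[0.16,0.62,0.0,-0.14,-0.12,0.44],[0.16,0.62,0.0,-0.14,-0.12,0.44],[0.16,0.62,0.0,-0.14,-0.12,0.44],[0.16,0.62,0.0,-0.14,-0.12,0.44],[0.16,0.62,0.0,-0.14,-0.12,0.44],[0.16,0.62,0.0,-0.14,-0.12,0.44]]'
python3 - <<'E'
from h import *
sg=1
Rt=np.c_[sg*YB,np.cross(-N,sg*YB),-N]; print(sg,rel(BO+N*.12,Rt))
E
```

```text
time_s: 5.45
ee_pos: [0.5148, 0.0655, 0.213]
orientation: [2.877, 0.097, 2.486]
ft_force: [0.4, 0.0, -2.6]
finger_gap: 0.0214
gripper_force: 59.6
1 [0.5119, 0.354, 0.1488, -0.1356, -0.1214, 0.4465]
```

```bash
python3 -m jog '[[0.512,0.354,0.149,-0.136,-0.121,0.446],[0.512,0.354,0.149,-0.136,-0.121,0.446],[0.512,0.354,0.149,-0.136,-0.121,0.446],[0.512,0.354,0.149,-0.136,-0.121,0.446],[0.512,0.354,0.149,-0.136,-0.121,0.446],[0.512,0.354,0.149,-0.136,-0.121,0.446]]'
python3 - <<'E'
from h import *
Rt=np.c_[YB,np.cross(-N,YB),-N]; print(rel(BO+N*.12,Rt),get_obs()["joint_pos"])
s=cam("wrist"); save(s,"w3.png");np.savez("w3.npz",**s)
c=cam("scene");np.savez("s3.npz",**c)
f=c["frame"][120:300,130:330]
cv2.imwrite("pics/w3b.png",np.hstack([cv2.resize(s["frame"],(440,360))[...,::-1],cv2.resize(f,(360,360),interpolation=2)[...,::-1]]))
E
```

```text
time_s: 6.2
ee_pos: [0.4816, 0.1881, 0.1937]
orientation: [2.617, 0.0, 1.768]
ft_force: [-0.6, -0.5, -1.4]
finger_gap: 0.0214
gripper_force: 59.7
[-0.0031, -0.0045, 0.0019, 0.0008, -0.0004, 0.0013] [ 0.26291885 -0.55679207 -0.57946678  1.0241723  -0.03320339  1.62719423]
```

View pics/w3b.png

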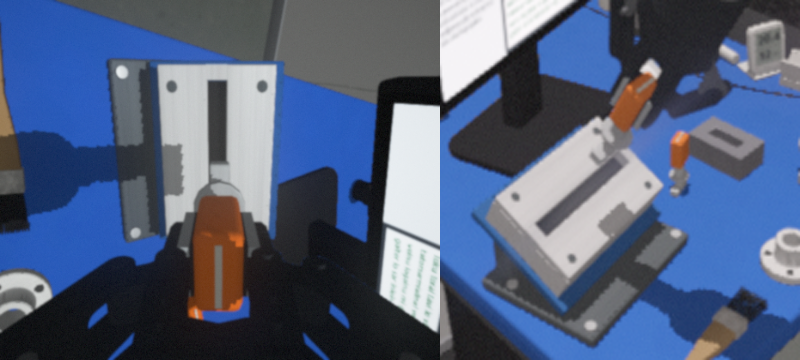

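The wrist view (left) shows the foot end at (220,172), in line with the slot at (218,120). The scene crop (right) shows the post over the right part of the plate. Measuring the slot centre line against the foot in the tool frame.

```bash
cat > slot.py <<'E'
from h import *
import sys
s=dict(np.load(sys.argv[1])); o=get_obs(); p0=np.array(o["ee_pos"]);R0=R.from_euler('xyz',o["orientation"]).as_matrix()
P=(cloud(s)-p0)@R0*1000   # tool frame mm
g=cv2.cvtColor(s["frame"],cv2.COLOR_RGB2GRAY).astype(int)
pl=(g>130)&(P[...,0]>10)&(P[...,0]<75)&(abs(P[...,1])<45)&(P[...,2]>60)
Q=P[pl]
for _ in range(5):
    A=np.c_[Q[:,:2],np.ones(len(Q))]; c=np.linalg.lstsq(A,Q[:,2],rcond=None)[0]; r=Q[:,2]-A@c; Q=Q[abs(r)<3]
print("plate z at axis",c[2].round(2),"slopes deg x,y",np.degrees(np.arctan(c[:2])).round(2),len(Q))
K=s["mtx"]; Rc=Rm(s); oc=(s["xyz"]-p0)@R0*1000
def onpl(u,v,zo=0):
    d=(np.array([(u-K[0,2])/K[0,0],-(v-K[1,2])/K[1,1],-1])@Rc.T)@R0
    t=(c[2]-zo+c[:2]@oc[:2]-oc[2])/(d[2]-c[:2]@d[:2]); return oc+d*t
out=[]
for v in range(92,172,4):
    row=g[v,215:295]; dr=np.where(row<95)[0]
    if len(dr)<6: continue
    a=onpl(215+dr[0]-.5,v);b=onpl(215+dr[-1]+.5,v); out.append([a[0],a[1],b[1],(a[1]+b[1])/2])
out=np.array(out); print(out.round(1))
f=np.polyfit(out[:,0],out[:,3],1); print("slot centre y at axis",np.polyval(f,0),"angle deg",np.degrees(np.arctan(f[0])))
ft=(P[...,0]>12)&(P[...,0]<24)&(abs(P[...,1])<12)&(P[...,2]>42)&(P[...,2]<58)
F=P[ft]; print("foot pts",len(F), F.min(0).round(1),F.max(0).round(1),F.mean(0).round(1))
E
python3 slot.py w3.npz
```

```text
plate z at axis 118.94 slopes deg x,y [-0.09  0.13] 7532
[[67.2 -9.1  6.8 -1.2]
 [64.3 -9.2  6.8 -1.2]
 [61.3 -9.2  6.1 -1.5]
 [58.3 -9.2  6.1 -1.5]
 [55.3 -9.2  6.1 -1.5]
 [52.3 -9.3  6.2 -1.5]
 [49.3 -9.3  6.2 -1.5]
 [46.2 -9.3  6.2 -1.5]
 [43.2 -9.3  6.2 -1.6]
 [40.1 -9.4  6.3 -1.6]
 [36.9 -9.4  6.3 -1.6]
 [33.8 -9.4  6.3 -1.6]
 [30.6 -9.5  6.3 -1.6]
 [27.5 -9.5  6.4 -1.6]
 [24.3 -9.5  6.4 -1.6]
 [21.  -9.5  6.4 -1.6]
 [17.8 -9.6  6.4 -1.6]
 [14.5 -9.6  6.5 -1.6]
 [11.2 -9.6  6.5 -1.6]
 [ 7.9 -8.9  6.5 -1.2]]
slot centre y at axis -1.5676911825016895 angle deg 0.10845329247962515
foot pts 439 [12.  -6.9 44.4] [21.6  6.9 54.8] [17.5 -0.  46.9]
```

```bash
python3 -m jog '[[0,-0.008,0.12,0,0,0],[0,-0.008,0.22,0,0,0],[0,-0.008,0.28,0,0,0],[0,-0.008,0.29,0,0,0],[0,-0.008,0.29,0,0,0]]'
python3 - <<'E'
from h import *
s=cam("wrist"); save(s,"w4.png");np.savez("w4.npz",**s)
E
python3 slot.py w4.npz
```

```text
time_s: 6.92
ee_pos: [0.5097, 0.1929, 0.144]
orientation: [2.614, -0.0, 1.765]
ft_force: [0.2, -0.0, -1.9]
finger_gap: 0.0214
gripper_force: 59.6
plate z at axis 61.75 slopes deg x,y [-0.08  0.26] 12157
[[67.4 -8.9  7.1 -0.9]
 [65.1 -8.9  7.2 -0.9]
 [62.8 -8.9  7.2 -0.9]
 [60.4 -9.   7.2 -0.9]
 [58.1 -9.   7.2 -0.9]
 [55.7 -9.   7.2 -0.9]
 [53.4 -8.5  7.3 -0.6]
 [51.  -9.1  6.7 -1.2]
 [48.6 -8.5  7.3 -0.6]
 [46.2 -8.5  7.3 -0.6]
 [43.7 -8.6  7.3 -0.6]
 [41.3 -8.6  6.8 -0.9]
 [38.8 -8.6  7.4 -0.6]
 [36.3 -8.7  6.8 -0.9]
 [33.8 -8.7  6.8 -0.9]
 [31.3 -8.7  6.8 -1. ]
 [28.8 -8.8  6.9 -1. ]
 [26.2 -8.8  6.9 -1. ]
 [23.7 -8.8  6.9 -1. ]
 [21.1 -8.9  6.9 -1. ]]
slot centre y at axis -0.9695029215909473 angle deg 0.14281738645568134
foot pts 407 [12.  -6.3 44. ] [20.9  7.5 53.9] [17.1  0.6 47.1]
```

View pics/w4.png

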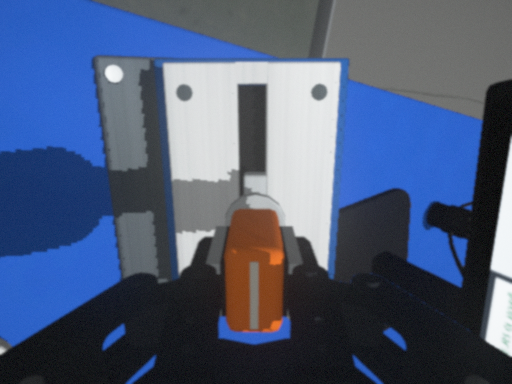

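The picture shows the foot end at (254,175) just above the slot (columns 239–267), with the foot about 1.3 mm too far right. Correcting this and lowering gently while watching force.

```bash
python3 -m jog '[[0,-0.0065,0,0,0,0],[0,-0.0065,0.015,0,0,0],[0,-0.0065,0.03,0,0,0],[0,-0.0065,0.045,0,0,0],[0,-0.0065,0.055,0,0,0],[0,-0.0065,0.055,0,0,0]]'; python3 - <<'E'
from h import *
o=get_obs();R0=R.from_euler('xyz',o["orientation"]).as_matrix();print("tool F",R0.T@o["ft_force"],"h",(o["ee_pos"]-BO)@N)
E
```

```text
time_s: 7.72
ee_pos: [0.5135, 0.1938, 0.1328]
orientation: [2.615, -0.0, 1.765]
ft_force: [-0.8, -0.4, -2.4]
finger_gap: 0.0212
gripper_force: 59.6
tool F [-0.19579106 -1.98277929  1.66857499] h 0.05145089700371454
```

```bash
cat > f.py <<'E'
from h import *
o=get_obs();R0=R.from_euler('xyz',o["orientation"]).as_matrix();print("tool F",(R0.T@o["ft_force"]).round(2),"h",((o["ee_pos"]-BO)@N*1e3).round(2), "T",(R0.T@o["wrist_torque"]).round(2))
E
python3 -m jog '[[0,0,0.015,0,0,0],[0,0,0.03,0,0,0],[0,0,0.03,0,0,0]]'; python3 f.py; python3 -m jog '[[0,0,0.01,0,0,0],[0,0,0.02,0,0,0],[0,0,0.03,0,0,0],[0,0,0.03,0,0,0]]';python3 f.py
```

```text
time_s: 8.1
ee_pos: [0.5166, 0.1944, 0.1279]
orientation: [2.615, -0.001, 1.765]
ft_force: [-0.6, 0.7, -1.8]
finger_gap: 0.0216
gripper_force: 59.7
tool F [ 0.82 -1.25  1.35] h 45.61 T [ 0.77 -0.01  0.01]
time_s: 8.6
ee_pos: [0.5195, 0.195, 0.123]
orientation: [2.615, -0.001, 1.765]
ft_force: [-2.5, -0.8, 1.4]
finger_gap: 0.0212
gripper_force: 60.2
tool F [-0.29 -1.54 -2.46] h 39.87 T [ 1.02 -0.06  0.01]
```

Foot is in the slot and bearing on the spring floor. Pressing until the collar meets the plate.

```bash
python3 -m jog '[[0,0,0.01,0,0,0],[0,0,0.02,0,0,0],[0,0,0.025,0,0,0],[0,0,0.025,0,0,0]]';python3 f.py; python3 -m jog '[[0,0,0.005,0,0,0],[0,0,0.01,0,0,0],[0,0,0.012,0,0,0],[0,0,0.012,0,0,0]]';python3 f.py
```

```text
time_s: 9.1
ee_pos: [0.522, 0.1955, 0.1187]
orientation: [2.615, -0.001, 1.765]
ft_force: [-5.6, -1.0, 3.1]
finger_gap: 0.0208
gripper_force: 60.4
tool F [ 0.06 -3.38 -5.5 ] h 34.89 T [ 1.25 -0.06 -0.03]
time_s: 9.6
ee_pos: [0.5224, 0.1956, 0.1185]
orientation: [2.615, -0.0, 1.765]
ft_force: [-17.5, -3.8, 15.5]
finger_gap: 0.021
gripper_force: 63.2
tool F [ -0.31  -7.67 -22.4 ] h 34.5 T [ 2.8  -0.28  0.03]
```

```bash
python3 -m jog '[[0,0,-0.003,0,0,-0.1],[0,0,-0.003,0,0,-0.2],[0,0,-0.003,0,0,-0.3],[0,0,-0.003,0,0,-0.4],[0,0,-0.003,0,0,-0.5],[0,0,-0.003,0,0,-0.6],[0,0,-0.003,0,0,-0.7],[0,0,-0.003,0,0,-0.8],[0,0,-0.003,0,0,-0.9],[0,0,-0.003,0,0,-1]]'; python3 -m jog '[[0,0,0,0,0,0],[0,0,0,0,0,0],[0,0,0,0,0,0]]'; python3 f.py
python3 - <<'E'
from h import *
Rt=np.c_[-XB,np.cross(-N,-XB),-N]; o=get_obs(); print(rel(o["ee_pos"],Rt),o["joint_pos"])
E
```

```text
time_s: 10.85
ee_pos: [0.5236, 0.196, 0.1192]
orientation: [-3.14, 0.53, -2.942]
ft_force: [-9.7, -3.0, 8.9]
finger_gap: 0.0211
gripper_force: 61.3
time_s: 11.22
ee_pos: [0.5236, 0.196, 0.1192]
orientation: [3.141, 0.53, -2.947]
ft_force: [-8.7, -1.8, 9.4]
finger_gap: 0.0214
gripper_force: 61.4
tool F [  2.95  -0.1  -12.61] h 34.49 T [ 0.08  1.5  -0.16]
[0.0, 0.0, 0.0, 0.0001, 0.0038, -0.0004] [ 0.25527646 -0.41591652 -0.6399294   0.81791951 -0.0300573   0.05225176]
```

Quarter turn reached. Easing up to let the foot seat under the lips; the pull force will show the lock.

```bash
python3 -m jog '[[0,0,-0.01,0,0,0],[0,0,-0.02,0,0,0],[0,0,-0.027,0,0,0],[0,0,-0.027,0,0,0]]';python3 f.py
```

```text
time_s: 11.72
ee_pos: [0.5212, 0.1954, 0.1229]
orientation: [3.141, 0.53, -2.948]
ft_force: [-1.0, 0.6, 4.5]
finger_gap: 0.0212
gripper_force: 60.1
tool F [-1.53  0.81 -4.37] h 38.9 T [-0.05  0.11  0.03]
```

```bash
python3 -m jog '[[0,0,-0.004,0,0,0],[0,0,-0.006,0,0,0],[0,0,-0.006,0,0,0]]';python3 f.py
```

```text
time_s: 12.1
ee_pos: [0.5208, 0.1953, 0.1233]
orientation: [3.141, 0.53, -2.948]
ft_force: [6.0, 1.3, 1.0]
finger_gap: 0.0215
gripper_force: 59.1
tool F [-5.78  0.1   2.24] h 39.43 T [-0.12 -0.65  0.01]
```

Locked: the pull meets the lips. Releasing and backing off along the post's axis.

```bash
python3 -m jog '[[0,0,0.002,0,0,0],[0,0,0.002,0,0,0],[0,0,0.002,0,0,0],[0,0,0.002,0,0,0],[0,0,0.002,0,0,0]]' 0.2; python3 -m jog '[[0,0,-0.05,0,0,0],[0,0,-0.15,0,0,0],[0,0,-0.3,0,0,0],[0,0,-0.5,0,0,0],[0,0,-0.65,0,0,0],[0,0,-0.65,0,0,0]]';python3 - <<'E'
from h import *
o=get_obs();print(o["joint_pos"])
s=cam("wrist");c=cam("scene");save(s,"w5.png");save(c,"s5.png");np.savez("w5.npz",**s)
f=c["frame"][110:300,130:330]
cv2.imwrite("pics/w5b.png",np.hstack([cv2.resize(s["frame"],(440,360))[...,::-1],cv2.resize(f,(360,360),interpolation=2)[...,::-1]]))
# handle top plane & centre in bed axes
P=(cloud(s)-BO)@np.c_[XB,YB,N]*1000; h=cv2.cvtColor(s["frame"],cv2.COLOR_RGB2HSV)
m=(((h[...,0]<14)&(h[...,1]>120))|(h[...,1]<70))&(abs(P[...,0])<35)&(abs(P[...,1])<35)&(P[...,2]>66)&(P[...,2]<90)
Q=P[m]; zt=np.percentile(Q[:,2],90);print(len(Q),"top h",zt); T=Q[abs(Q[:,2]-zt)<3]
print(cv2.minAreaRect(T[:,:2].astype(np.float32)))
n=np.linalg.svd(T-T.mean(0),full_matrices=False)[2][2];print("top normal in bed axes",n)
E
```

```text
time_s: 12.72
ee_pos: [0.5197, 0.195, 0.1223]
orientation: [3.141, 0.527, -2.947]
ft_force: [-0.1, -0.3, -0.1]
finger_gap: 0.0514
gripper_force: 0.0
time_s: 13.48
ee_pos: [0.4568, 0.1828, 0.2398]
orientation: [3.14, 0.535, -2.947]
ft_force: [0.7, 0.4, 0.0]
finger_gap: 0.0513
gripper_force: 0.0
[ 0.26769657 -0.63081814 -0.53419773  1.13344516 -0.03618331  0.06332173]
1180 top h 78.36709384905659
((2.067263603210449, -0.848907470703125), (33.74435043334961, 20.590593338012695), 0.5081676244735718)
top normal in bed axes [-0.01368816  0.00424208  0.99989731]
```

View pics/w5b.png

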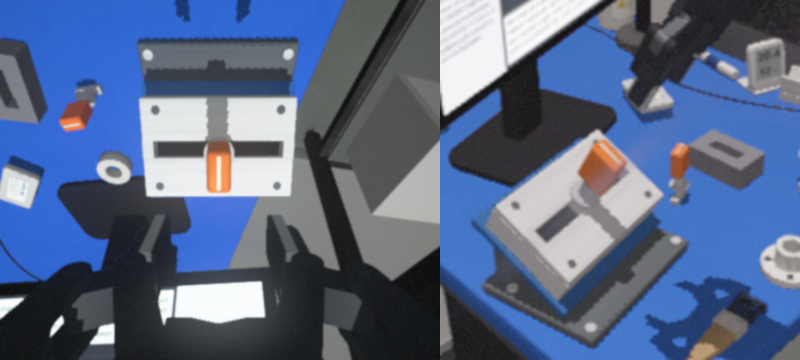

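The picture shows the post standing square over the slot at wrist (219,165), with its white line across the slot. The gripper is clear and nothing else has moved. The tilt is about 0.8° and the twist about 0.5°.

```bash
python3 -c "
from workcell import *
print(job_done())"
```

```text
the job is handed in; nothing more can be done
None
```

The post is locked in the slot with its foot across under the lips and standing square to the slope (about 0.8° off); it was released, the gripper is clear, and the job was handed in at about 13.5 s.

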